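# Sweep the chassis deck and fish the long bar out of the battery bay

### The arm

A 7-joint arm with a two-finger parallel gripper is mounted at the origin on the work surface. World frame = base frame: x ahead of the robot, y to its left, z up, the work surface at z = 0. Lengths are in m, angles in rad, forces in N, time in s.
With the tool pointing down it reaches from about 0.425 to 0.925 m from the base axis. Payload 6.8 kg.
Tool frame: the origin (TCP) lies midway between the tips of the shut fingers; the grasp point (between the pads) lies 19 mm behind it; z points along the fingers, y is the line along which they close (so a half turn about z gives the same grasp; the last joint's range is limited). The gripper opens to 85 mm and grips with 20 to 120 N. Pads are 22 mm wide; open, the fingers measure 114 mm over their backs; the gripper's body (76 mm by 85 mm) begins 54 mm behind the grasp point. The pads swing forward as they close: fully open they stand 13 mm farther back than shut.
Start: joints at [1.065, 0.477, 0.022, 1.555, -0.011, 1.109, -0.083], TCP at [0.261, -0.622, 0.231] pointing down, gripper open.
Joint ranges: [-2.96, 2.96], [-0.34, 2.1], [-1.41, 1.46], [0.24, 2.44], [-1.37, 4.51], [0.17, 1.92], [-2.96, 2.96]. Speed limits (rad/s): [2.39, 2.39, 3.14, 3.14, 3.14, 3.14, 3.14].

### API

Orientations are given as a unit quaternion [w, x, y, z].
In Python, from station import * gives the robot as it stands. The module is installed in compiled form; this text tells all that it offers.
- The arm moves only by the shell command python3 -m jog 'ROWS' [OPENING] [FORCE]. ROWS is JSON, a list of rows, each an object of numbers: "x", "y", "z": the shift along the tool's x, y, z in m; "ax", "ay", "az": the turn, a rotation vector about the tool's x, y, z in rad. In form: [{"x": .., "y": .., "z": .., "ax": .., "ay": .., "az": ..}, ...]. A call has 1 to 12 rows; each row is the pose to reach, as a shift and turn from the pose commanded when the call began, along the tool's axes at that moment; what a row does not reach only later rows make up. A row lasts 1/10 s, in which the tool goes at most 50 mm and 8.59 degrees, less where a joint would pass 70% of its speed; a pose out of reach is approached as far as the arm can. A call with a gripper value outside its range is refused whole. OPENING is the opening, from 0 (shut) to 1 (fully open), set as the call begins (- or left out, the last holds). The fingers move at their own pace and stop on an object; FORCE is the grip in N (left out, the last holds). Time passes only in rows, so rows that repeat a pose let the fingers close. It gives the time, the measured TCP pose, the force, the opening and the grip force at its end, in the units of the state.
- get_obs(): the state, without advancing time (a new reading comes with each control period).
- read_camera(name): name is "side" or "top" or "wrist"; returns the picture (480x640x3 uint8, red, green, blue); there is no depth.
- camera_params(name): a dict with "K" (3x3 intrinsics, pixels), "origin" and "attitude" of the camera in the world. Camera axes: x right, y up, looking along -z (the intrinsics and any distortion apply to the point x, -y, -z); pixel columns grow to the right and rows downward; lengths in m; the calibration is good to about 2 mm. A picture is of the moment at which its call begins: read the wrist's pose just before it. camera_params takes no time and is no camera call; for the wrist camera it gives the pose at the moment of the call.
- hand_in(): hands the job in; it is judged then, once.
The state is a dict: "t": time; "q": joint angles; "joint_vel": joint speeds; "joint_torque": joint torques, N m; "eef_pos": TCP position; "tool_rot": TCP orientation; "contact_force": force on the tool from outside, world axes, zero at the start; "torque": the same for the moment, N m; "gripper_width": opening from 0.0 (shut) to 1.0 (fully open); "grasp_force": force on a finger pad.
Only numpy, scipy, OpenCV 4.12 (cv2) and the standard library are available. Lean on these libraries where they do the work, as an engineer would, in place of code of your own. Each camera call takes 0.05 s, during which the arm holds its last target. There are 200 camera calls.

### The job

A slotted aluminium bar has been left in the bay of the wheeled chassis, under the open battery hatch, and it is longer than the hatch. Take the wooden scraper block and with it sweep the three metal offcuts off the deck into the tray at the chassis's end, none of them falling into the bay or being touched by the gripper, then stand the scraper upright on the bare table again and let go of it. Now grip the bar, tilt it and ease it out end first through the hatch without forcing it, and finish while still holding it in the gripper, steady, over the chassis, with the whole bar a hand's breadth clear of the deck; leave the other things on the table alone.

Things in the scene. Friction and masses are not known exactly. Their poses are not given: they have to be found in the camera images.
- chassis: wheeled robot chassis of aluminium channel with a plywood deck, fixed on wooden cradle blocks. Origin on the table under its centre; z up, y along its length, x across (within 0.3 rad of the world axes). Deck 5 mm thick, its flat top 85 mm above the table, x -85 to +85, y -180 to +170 mm. Four 72 mm wheels outside x = +-89 mm reach 76 mm high
- hatch (a point): centre of the deck's open rectangular hatch, at the level of the deck's top (chassis x 0, y +30 mm). The hatch is 100 mm wide (x -50 to +50) and 150 mm long (chassis y -45 to +105 mm)
- bay_floor (a point): point on the bay's floor straight below the hatch's centre, 34 mm above the table (chassis y +30 mm). The deck's underside is 80 mm above the table. The bay is clear inside over x -75 to +75 and y -161 to +161 mm of the chassis and closed all round: it runs on under the deck 116 mm beyond the hatch's -y edge, 56 mm beyond its +y edge
- deck_edge (a point): middle of the deck's -y end edge, at its top (chassis x 0, y -180 mm); the offcuts are swept off over this edge. The edge overhangs the tray
- tray: grey open tray, fixed, standing at the chassis's -y end and square to it: 190 (x) by 130 (y) by 35 mm high, walls and floor 4 mm. Origin under its centre on the table. Its near wall stands 10 mm inside (under) the deck's end edge
- scraper_grip (a point): middle of the gripping rib of the wooden scraper block, 37 mm above its underside; the block stands on the table. Foot 130 (x) by 30 (y) by 14 mm high with straight faces; on it the rib, 100 (x) by 22 (y) mm, from 14 to 60 mm height, to be gripped across its 22 mm. 0.1 to 0.18 kg. x along the block, z up
- scraper: the same scraper block; origin at the centre of its underside, z up
- strip_mid (a point): centre of a steel strip offcut, 26 by 14 by 6 mm, lying on the deck between the hatch and the deck's -y end
- disc_mid (a point): centre of a steel disc offcut, 24 mm across, 6 mm thick, lying there too
- corner_mid (a point): middle of an L-shaped steel offcut, 22 by 22 by 6 mm, lying there too. The three lie side by side, centres within 42 mm of the chassis's centre line and 22 to 78 mm from the -y end edge, in any order
- bar_mid (a point): centre of the aluminium T-slot bar, 15 by 15 mm and 220 mm long (y along the bar), loose, lying flat on the bay's floor within 0.1 rad of the chassis's y axis and within 12 mm of the hatch's centre line; one or both of its ends are hidden under the deck. 50 to 105 g. It slides easily on the floor
- bar_end1 (a point): middle of the bar's end face at its -y end, 110 mm from its centre
- bar_end2 (a point): middle of the bar's end face at its +y end, 110 mm from its centre
- bar: the same bar; origin at the centre of its underside, y along it, z up
- sensor_dome: bystander: silver light sensor dome, 46 mm across, 25 mm high; origin under its centre
- mount_plate: bystander: navy acrylic mount plate, 90 by 64 by 4 mm; origin under its centre
- nylon_gear: bystander: tan nylon gear, 58 mm across, 16 mm high; origin under its centre
- servo: bystander: black servo motor, 54 by 20 by 43 mm high; origin under its centre
- spare_wheel: bystander: spare wheel lying flat, 72 mm across, 27 mm high; origin under its centre
- short_bar: bystander: short piece of T-slot bar, 90 by 15 by 15 mm, on the table; origin under its centre
- strip_offcut: the same strip offcut; origin at its underside
- disc_offcut: the same disc offcut; origin at its underside
- corner_offcut: the same corner offcut; origin at its underside
There are look-alikes about, which are no part of the job. Of the things shaped like the bar, the aluminium one is meant. Leave any black look-alike of the tray alone.

How it is judged:
By the outcome, as a careful person would: the job done as asked, in the order asked, and still so for the second after the job is handed in, while the arm keeps its last pose, push and grip.
It also fails if it takes over 64 s, if anything falls off the work surface, if the arm or the gripper's body presses on something with over 40 N, if the wrist force passes 120 N, or if a joint passes its speed limit or range.

## Working session

There is one attempt and no reset: what is moved stays moved. The work goes in short steps, Python scripts to look and compute and a shell command to move; the robot and the scene stay as the last step left them, time stands still between calls to the robot, and variables do not carry over. Pictures are saved under pics/ and viewed, at most 13 in all, crops included, and the job is handed in when it is done.

```bash
mkdir -p pics; python3 - <<'E'
from station import *
import cv2,numpy as np
o=get_obs();print({k:np.round(v,3).tolist() for k,v in o.items()})
for n in ("side","top"):
    im=read_camera(n);cv2.imwrite(f"pics/{n}0.png",im[:,:,::-1]);p=camera_params(n);print(n,{k:np.round(v,4).tolist() if not isinstance(v,str) else v for k,v in p.items()})
print(camera_params("wrist"))
E
```

```text
{'t': 0.0, 'q': [1.065, 0.478, 0.022, 1.556, -0.011, 1.109, -0.083], 'joint_vel': [0.001, -0.001, -0.001, -0.001, -0.0, -0.001, 0.001], 'joint_torque': [-0.0, -59.645, 1.608, -28.12, 0.013, 0.009, 0.0], 'eef_pos': [0.261, -0.622, 0.23], 'tool_rot': [-0.001, 0.98, 0.198, -0.0], 'contact_force': [-0.795, 0.653, 0.328], 'torque': [-0.03, 0.046, 0.02], 'grasp_force': 0.0, 'gripper_width': 1.0}
side {'K': [[580.3542, 0.0, 314.2917], [0.0, 580.3542, 233.5075], [0.0, 0.0, 1.0]], 'origin': [0.2529, -0.8339, 1.1118], 'attitude': [0.9259, 0.3423, -0.0512, -0.1514]}
top {'K': [[476.1883, 0.0, 321.7178], [0.0, 476.1883, 236.6727], [0.0, 0.0, 1.0]], 'origin': [0.4124, -0.0169, 1.2112], 'attitude': [-0.6992, -0.0479, 0.0372, 0.7123]}
{'K': array([[400.33313769,   0.        , 318.07230909],
       [  0.        , 400.33313769, 241.50250614],
       [  0.        ,   0.        ,   1.        ]]), 'origin': array([ 0.33126937, -0.5917153 ,  0.37457729]), 'attitude': array([ 0.82313711, -0.12530758,  0.0839671 , -0.54744208])}
```

View pics/top0.png

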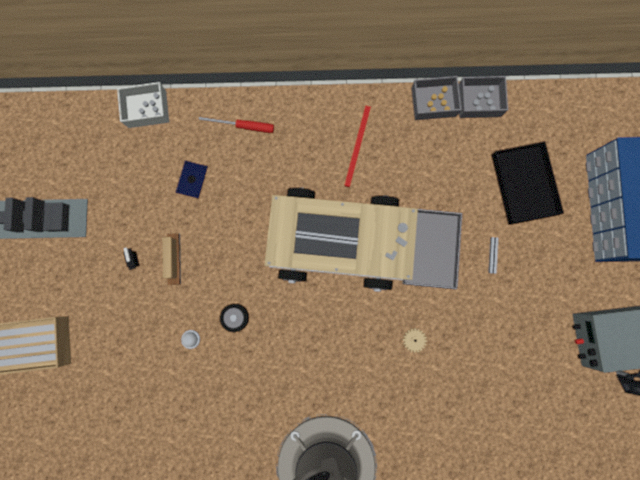

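View pics/side0.png

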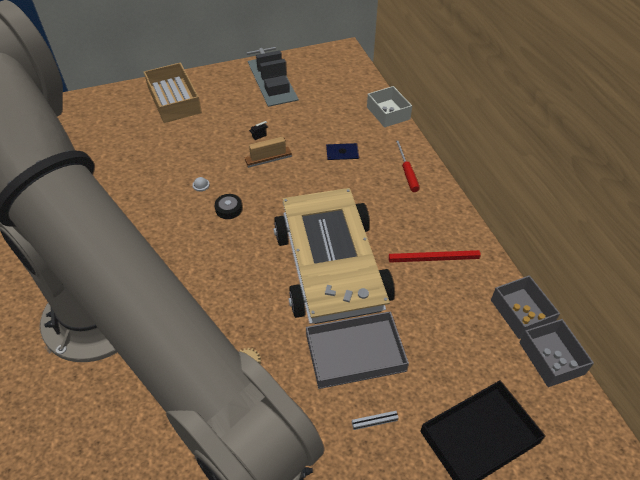

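The top view shows the chassis at about (341,238) with its -y end and grey tray to the right at (432,250). The offcuts are at (402,228), (401,241) and (391,255), and the scraper is at (170,259).

Bar candidates:
- (326,238): silver, inside the hatch. This one fits the description.
- (494,255): the short bar.
- (358,146): a red stick.

Tray candidates are grey (432,250) and black (527,183); the grey one at the chassis end is meant.

I'll measure from the top view and confirm with an enlarged crop.

```bash
cat > h.py <<'E'
from station import *
import cv2,numpy as np
from scipy.spatial.transform import Rotation as R
def rot(q): return R.from_quat([q[1],q[2],q[3],q[0]])
def ray(p,uv,z):
    K=np.array(p["K"]);uv=np.atleast_2d(uv).astype(float)
    d=np.c_[(uv[:,0]-K[0,2])/K[0,0],-(uv[:,1]-K[1,2])/K[1,1],-np.ones(len(uv))]
    w=rot(p["attitude"]).apply(d);o=np.array(p["origin"])
    return o+w*((z-o[2])/w[:,2])[:,None]
def proj(p,X):
    K=np.array(p["K"]);c=rot(p["attitude"]).inv().apply(np.atleast_2d(X)-np.array(p["origin"]))
    return np.c_[K[0,2]+K[0,0]*c[:,0]/-c[:,2],K[1,2]-K[1,1]*c[:,1]/-c[:,2]]
def go(pos,yaw=None,pitch=0,o=None):
    """tool-frame shift/turn to TCP pos, tool x at world yaw, tool down (pitch about tool y)"""
    o=o or get_obs();T=rot(o["tool_rot"])
    s=T.inv().apply(np.array(pos)-o["eef_pos"])
    r=np.zeros(3)
    if yaw is not None:
        G=R.from_euler('z',yaw)*R.from_euler('x',np.pi)*R.from_euler('y',pitch);r=(T.inv()*G).as_rotvec()
    print("shift",np.round(s,4),"turn",np.round(r,3))
def blobs(m,mina=20):
    c,_=cv2.findContours(m.astype(np.uint8),cv2.RETR_EXTERNAL,cv2.CHAIN_APPROX_NONE)
    return sorted([x for x in c if cv2.contourArea(x)>=mina],key=cv2.contourArea,reverse=True)
E
python3 - <<'E'
from h import *
im=cv2.imread("pics/top0.png");p=camera_params("top")
a=cv2.resize(im[185:305,255:470],None,fx=3.7,fy=3.7,interpolation=cv2.INTER_CUBIC)[:,:800]
b=cv2.resize(im[220:300,110:210],None,fx=1.9,fy=1.9,interpolation=cv2.INTER_CUBIC)
c=np.zeros((600,800,3),np.uint8);c[:a.shape[0],:a.shape[1]]=a;c[446:446+b.shape[0],:b.shape[1]]=b[:154]
cv2.imwrite("pics/crop1.png",c)
hsv=cv2.cvtColor(im,cv2.COLOR_BGR2HSV)
for u,v in[(305,225),(280,220),(170,250),(177,270),(372,215),(140,300)]:print((u,v),hsv[v,u])
# rough ones
for n,uv,z in[("hatch",(326.5,236),.085),("deckR",(414.5,243),.085),("deckL",(269,233),.085),("scr",(170,258),.06)]:print(n,ray(p,uv,z).round(3))
E
```

```text
(305, 225) [130  20  77]
(280, 220) [ 22  69 193]
(170, 250) [ 17  91 168]
(177, 270) [ 15 139 119]
(372, 215) [ 22  67 193]
(140, 300) [ 16 108 156]
hatch [[ 0.55  -0.012  0.085]]
deckR [[ 0.529 -0.221  0.085]]
deckL [[0.56  0.125 0.085]]
scr [[0.507 0.37  0.06 ]]
```

View pics/crop1.png

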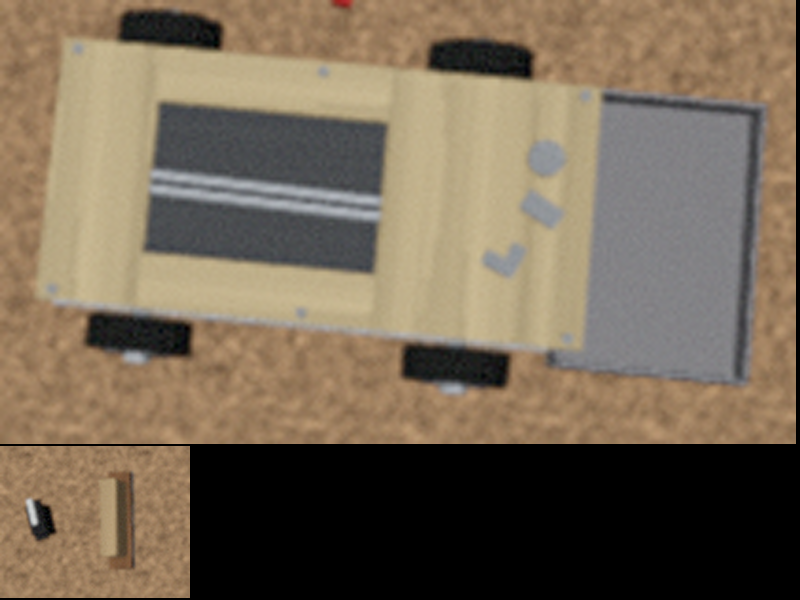

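The crop shows the silver slotted bar across the hatch, with both ends hidden under the deck. It also shows the offcuts and the scraper's light rib on a brown foot. Next I'll fix the chassis pose and fly over the scraper for a wrist view.

```bash
python3 - <<'E'
from h import *
im=cv2.imread("pics/top0.png");p=camera_params("top")
hsv=cv2.cvtColor(im,cv2.COLOR_BGR2HSV).astype(int)
deck=(hsv[...,0]>=18)&(hsv[...,0]<=28)&(hsv[...,1]<95)&(hsv[...,2]>140)
m=np.zeros(deck.shape,bool);m[180:300,255:425]=deck[180:300,255:425]
m=cv2.morphologyEx(m.astype(np.uint8),cv2.MORPH_OPEN,np.ones((3,3)))
c=blobs(m)[0];print("deckarea",cv2.contourArea(c))
w=ray(p,c[:,0,:],.085)[:,:2].astype(np.float32)
r=cv2.minAreaRect(w*1000);print("deck",r)
f=np.zeros(m.shape,np.uint8);cv2.drawContours(f,[c],-1,1,-1)
h=(f>0)&(m==0);hc=blobs(h)[0]
r=cv2.minAreaRect((ray(p,hc[:,0,:],.085)[:,:2]*1000).astype(np.float32));print("hatch",r)
go([.467,.37,.25],-.08)
E
```

```text
deckarea 10295.0
deck ((547.6962890625, -46.77049255371094), (351.4615478515625, 172.89129638671875), 83.3696060180664)
hatch ((552.3399658203125, -12.208938598632812), (149.64549255371094, 99.12741088867188), 83.19291687011719)
shift [ 0.5739 -0.8347 -0.0183] turn [-0.002  0.     0.478]
```

```bash
python3 -m jog '[{"x":0.384,"y":-0.296,"z":-0.02,"az":0.2},{"x":0.384,"y":-0.296,"z":-0.02,"az":0.2},{"x":0.384,"y":-0.296,"z":-0.02,"az":0.2},{"x":0.384,"y":-0.296,"z":-0.02,"az":0.2},{"x":0.384,"y":-0.296,"z":-0.02,"az":0.2},{"x":0.384,"y":-0.296,"z":-0.02,"az":0.2},{"x":0.384,"y":-0.296,"z":-0.02,"az":0.2},{"x":0.384,"y":-0.296,"z":-0.02,"az":0.2},{"x":0.384,"y":-0.296,"z":-0.02,"az":0.2},{"x":0.384,"y":-0.296,"z":-0.02,"az":0.2}]' 1
python3 - <<'E'
from h import *
go([.467,.37,.25],-.1)
E
```

```text
shift [ 0.5739 -0.8347 -0.0183] turn [-0.002  0.     0.498]validation failed for argument at $[0]...
```

```bash
python3 -m jog '[{"x":0.384,"y":-0.296,"z":-0.02,"ax":0,"ay":0,"az":0.2},{"x":0.384,"y":-0.296,"z":-0.02,"ax":0,"ay":0,"az":0.2},{"x":0.384,"y":-0.296,"z":-0.02,"ax":0,"ay":0,"az":0.2},{"x":0.384,"y":-0.296,"z":-0.02,"ax":0,"ay":0,"az":0.2},{"x":0.384,"y":-0.296,"z":-0.02,"ax":0,"ay":0,"az":0.2},{"x":0.384,"y":-0.296,"z":-0.02,"ax":0,"ay":0,"az":0.2},{"x":0.384,"y":-0.296,"z":-0.02,"ax":0,"ay":0,"az":0.2},{"x":0.384,"y":-0.296,"z":-0.02,"ax":0,"ay":0,"az":0.2},{"x":0.384,"y":-0.296,"z":-0.02,"ax":0,"ay":0,"az":0.2},{"x":0.384,"y":-0.296,"z":-0.02,"ax":0,"ay":0,"az":0.2}]' 1
python3 - <<'E'
from h import *
go([.467,.37,.25],-.1)
E
```

```text
t: 1.1
eef_pos: [0.5021, -0.1968, 0.2513]
tool_rot: [-0.0, 0.995, 0.1, 0.0]
contact_force: [0.7, -0.9, -0.5]
gripper_width: 0.996
grasp_force: 0.0
shift [ 0.0788 -0.5624  0.0019] turn [-0.001 -0.     0.301]
```

```bash
python3 -m jog '[{"x":0.079,"y":-0.562,"z":0.002,"ax":0,"ay":0,"az":0.3},{"x":0.079,"y":-0.562,"z":0.002,"ax":0,"ay":0,"az":0.3},{"x":0.079,"y":-0.562,"z":0.002,"ax":0,"ay":0,"az":0.3},{"x":0.079,"y":-0.562,"z":0.002,"ax":0,"ay":0,"az":0.3},{"x":0.079,"y":-0.562,"z":0.002,"ax":0,"ay":0,"az":0.3},{"x":0.079,"y":-0.562,"z":0.002,"ax":0,"ay":0,"az":0.3},{"x":0.079,"y":-0.562,"z":0.002,"ax":0,"ay":0,"az":0.3},{"x":0.079,"y":-0.562,"z":0.002,"ax":0,"ay":0,"az":0.3},{"x":0.079,"y":-0.562,"z":0.002,"ax":0,"ay":0,"az":0.3},{"x":0.079,"y":-0.562,"z":0.002,"ax":0,"ay":0,"az":0.3},{"x":0.079,"y":-0.562,"z":0.002,"ax":0,"ay":0,"az":0.3},{"x":0.079,"y":-0.562,"z":0.002,"ax":0,"ay":0,"az":0.3}]' 1
python3 - <<'E'
from h import *
import json
p=camera_params("wrist");im=read_camera("wrist")[:,:,::-1].copy();cv2.imwrite("pics/w1.png",im)
json.dump({k:np.array(v).tolist() for k,v in p.items()},open("w1.json","w"))
print(p["origin"],proj(p,[.507,.37,.06]))
hsv=cv2.cvtColor(im,cv2.COLOR_BGR2HSV)
u,v=proj(p,[.507,.37,.06])[0].astype(int)
for d in(-40,-25,-10,0,10,25,40):print(d,hsv[v,u+d],hsv[v+d,u])
E
```

```text
t: 2.3
eef_pos: [0.4659, 0.3706, 0.249]
tool_rot: [-0.001, 0.999, -0.049, -0.001]
contact_force: [0.1, 0.2, -0.1]
gripper_width: 1.001
grasp_force: 0.0
[0.54150469 0.363828   0.39305828] [[315.02474549 160.70097367]]
-40 [ 14 133 167] [ 14 166 114]
-25 [ 17 122 149] [ 12 167 113]
-10 [ 18 117 178] [ 20 132  89]
0 [ 19 128 138] [ 19 128 138]
10 [ 14 132 118] [ 17 118 167]
25 [ 15 127 148] [ 17 116 182]
40 [ 14 126 146] [ 19 117 179]
```

View pics/w1.png

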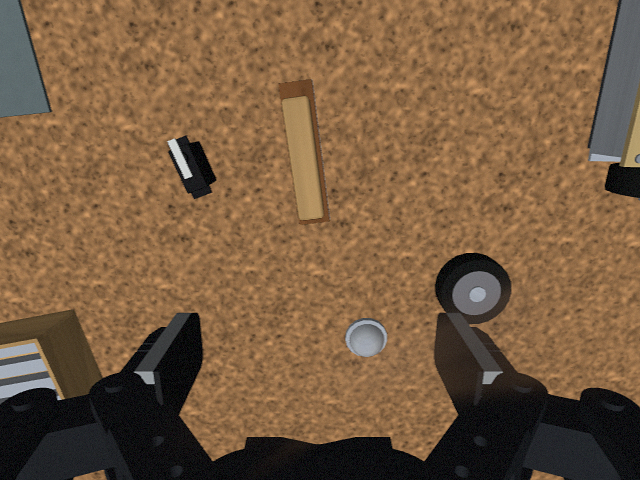

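The wrist view shows the scraper with its rib-top corners near (283,97), (308,95), (323,218) and (299,220). The sensor dome is at (366,338), the spare wheel at (473,288) and the servo at (192,167). The open fingers would clear them all.

```bash
python3 - <<'E'
from h import *
import json
p=json.load(open("w1.json"))
w=ray(p,[(283,97),(308,95),(323,218),(299,220)],.06)[:,:2]*1000
r=cv2.minAreaRect(w.astype(np.float32));print(r)
f=ray(p,[(279,84),(311,79)],.014)[:,:2]*1000;print(f)
c=w.mean(0)/1000
im=cv2.imread("pics/w1.png");hsv=cv2.cvtColor(im,cv2.COLOR_BGR2HSV)
# smooth texture mask of rib: low local variance, bright
g=cv2.cvtColor(im,cv2.COLOR_BGR2GRAY)
m=np.zeros(g.shape,np.uint8);b=cv2.GaussianBlur(im,(5,5),0);ref=b[160,304].astype(int);print("ref",ref)
m[75:235,270:340]=(np.abs(b.astype(int)-ref).max(2)<22)[75:235,270:340]
m=cv2.morphologyEx(m,cv2.MORPH_OPEN,np.ones((7,7)))
k=blobs(m)[0];r2=cv2.minAreaRect((ray(p,k[:,0,:],.06)[:,:2]*1000).astype(np.float32));print("mask",r2)
d=w[0]+w[1]-w[2]-w[3];yaw=np.arctan2(d[1],d[0]);print("yaw",yaw,c)
go([c[0],c[1],.1],yaw);go([c[0],c[1],.02],yaw)
E
```

```text
((508.3116760253906, 379.0426025390625), (100.44493865966797, 20.641132354736328), 0.7389087080955505)
[[571.80954469 395.79630979]
 [573.10893079 367.23844075]]
ref [ 97 144 178]
mask ((507.96612548828125, 380.27264404296875), (96.9084243774414, 19.07229232788086), 1.8554378747940063)
yaw 0.017931323345481552 [0.50826202 0.37929324]
shift [ 0.0431 -0.0087  0.149 ] turn [-0.004  0.002 -0.112]
shift [ 0.0433 -0.0083  0.229 ] turn [-0.004  0.002 -0.112]
```

```bash
python3 -m jog '[{"x":0.043,"y":-0.009,"z":0.05,"ax":0,"ay":0,"az":-0.112},{"x":0.043,"y":-0.009,"z":0.09,"ax":0,"ay":0,"az":-0.112},{"x":0.043,"y":-0.009,"z":0.13,"ax":0,"ay":0,"az":-0.112},{"x":0.043,"y":-0.009,"z":0.16,"ax":0,"ay":0,"az":-0.112},{"x":0.043,"y":-0.009,"z":0.19,"ax":0,"ay":0,"az":-0.112},{"x":0.043,"y":-0.009,"z":0.21,"ax":0,"ay":0,"az":-0.112},{"x":0.043,"y":-0.009,"z":0.225,"ax":0,"ay":0,"az":-0.112},{"x":0.043,"y":-0.009,"z":0.228,"ax":0,"ay":0,"az":-0.112},{"x":0.043,"y":-0.009,"z":0.228,"ax":0,"ay":0,"az":-0.112}]' 0.7
R='';python3 -m jog '[{"x":0,"y":0,"z":0,"ax":0,"ay":0,"az":0},{"x":0,"y":0,"z":0,"ax":0,"ay":0,"az":0},{"x":0,"y":0,"z":0,"ax":0,"ay":0,"az":0},{"x":0,"y":0,"z":0,"ax":0,"ay":0,"az":0},{"x":0,"y":0,"z":0,"ax":0,"ay":0,"az":0},{"x":0,"y":0,"z":0,"ax":0,"ay":0,"az":0}]' 0 70
```

```text
t: 3.25
eef_pos: [0.5116, 0.3704, 0.0213]
tool_rot: [0.0, 1.0, 0.005, -0.0]
contact_force: [-0.1, -0.1, 1.0]
gripper_width: 0.699
grasp_force: 0.0
t: 3.85
eef_pos: [0.5124, 0.3714, 0.0228]
tool_rot: [-0.001, 1.0, 0.005, 0.001]
contact_force: [-0.3, 0.8, 7.1]
gripper_width: 0.244
grasp_force: 69.3
```

```bash
python3 - <<'E'
from h import *
for i in range(3):
    o=get_obs();print(o["t"],o["eef_pos"],o["tool_rot"],o["contact_force"],o["gripper_width"]);read_camera("top")
O=np.array([.5483,-.0418]);t=np.radians(83.37)-np.pi/2;ex=np.array([np.cos(t),np.sin(t)]);ey=np.array([-np.sin(t),np.cos(t)])
print("chassis yaw",t)
E
```

```text
3.85 [0.5123812  0.37143111 0.02276113] [-8.35165251e-04  9.99986830e-01  4.96218913e-03  1.00963051e-03] [-0.28763523  0.80798383  7.12876477] 0.24438550444993387
3.9 [0.51238051 0.3714253  0.0227295 ] [-8.31124091e-04  9.99987106e-01  4.91109222e-03  9.88789609e-04] [-0.52405432 -0.07271074  6.2914691 ] 0.25015932541027375
3.95 [0.512361   0.37141457 0.02271096] [-8.20036729e-04  9.99987057e-01  4.92416929e-03  9.82721951e-04] [-0.78180729  0.34963557  7.0686646 ] 0.2512917304812907
chassis yaw -0.11571532940722395
```

```bash
python3 -m jog '[{"x":0,"y":0,"z":-0.02,"ax":0,"ay":0,"az":0},{"x":0,"y":0,"z":-0.06,"ax":0,"ay":0,"az":0},{"x":0,"y":0,"z":-0.1,"ax":0,"ay":0,"az":0},{"x":0,"y":0,"z":-0.14,"ax":0,"ay":0,"az":0},{"x":0,"y":0,"z":-0.16,"ax":0,"ay":0,"az":0},{"x":0,"y":0,"z":-0.16,"ax":0,"ay":0,"az":0},{"x":0,"y":0,"z":-0.16,"ax":0,"ay":0,"az":0},{"x":0,"y":0,"z":-0.16,"ax":0,"ay":0,"az":0}]'
python3 - <<'E'
from h import *
p=camera_params("wrist");im=read_camera("wrist")[:,:,::-1].copy();cv2.imwrite("pics/w2.png",im)
o=get_obs();print(o["eef_pos"],rot(o["tool_rot"]).as_euler('zyx'))
O=np.array([.5483,-.0418]);t=-.1157;ex=np.array([np.cos(t),np.sin(t)]);ey=np.array([-np.sin(t),np.cos(t)])
P=O-66*ey/1000;print(P);go([P[0],P[1],.2],t)
E
```

```text
t: 4.8
eef_pos: [0.5107, 0.3694, 0.1794]
tool_rot: [0.001, 1.0, 0.005, -0.001]
contact_force: [0.1, 0.9, -0.9]
gripper_width: 0.249
grasp_force: 68.5
[0.51070961 0.36951552 0.17931621] [-9.81922607e-03 -2.64387722e-03  3.13935387e+00]
[ 0.54068083 -0.10735874]
shift [ 0.0252  0.4772 -0.0197] turn [0.002 0.003 0.126]
```

View pics/w2.png

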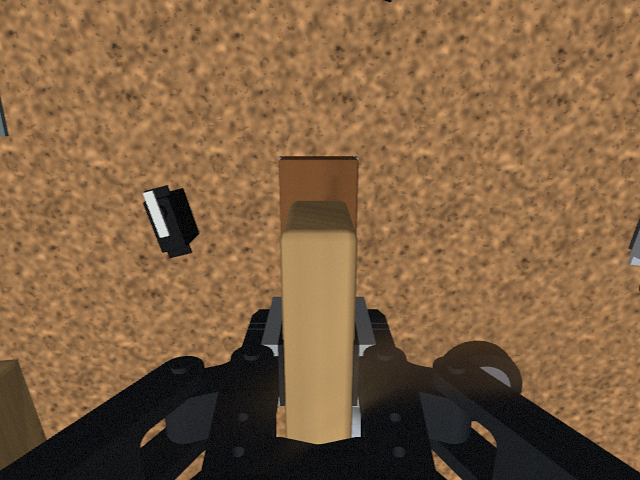

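The scraper is held square and upright in the fingers: rib at (320,320), foot edge at row 157. Next I'll carry it above the deck, just behind the offcuts.

```bash
python3 -m jog '[{"x":0.024,"y":0.486,"z":0,"ax":0,"ay":0,"az":0.11},{"x":0.024,"y":0.486,"z":0,"ax":0,"ay":0,"az":0.11},{"x":0.024,"y":0.486,"z":0,"ax":0,"ay":0,"az":0.11},{"x":0.024,"y":0.486,"z":0,"ax":0,"ay":0,"az":0.11},{"x":0.024,"y":0.486,"z":0,"ax":0,"ay":0,"az":0.11},{"x":0.024,"y":0.486,"z":0,"ax":0,"ay":0,"az":0.11},{"x":0.024,"y":0.486,"z":0,"ax":0,"ay":0,"az":0.11},{"x":0.024,"y":0.486,"z":0,"ax":0,"ay":0,"az":0.11},{"x":0.024,"y":0.486,"z":0,"ax":0,"ay":0,"az":0.11},{"x":0.024,"y":0.486,"z":0,"ax":0,"ay":0,"az":0.11},{"x":0.024,"y":0.486,"z":0,"ax":0,"ay":0,"az":0.11},{"x":0.024,"y":0.486,"z":0,"ax":0,"ay":0,"az":0.11}]'
python3 - <<'E'
from h import *
im=read_camera("top")[:,:,::-1].copy();w=read_camera("wrist")[:,:,::-1].copy()
c=np.zeros((480,800,3),np.uint8);c[:,:400]=cv2.resize(w,(400,300)).shape and cv2.copyMakeBorder(cv2.resize(w,(400,300)),0,180,0,0,0);c[:,400:]=cv2.resize(im[170:310,340:457],(400,480));cv2.imwrite("pics/p3.png",c)
o=get_obs();print(o["eef_pos"],rot(o["tool_rot"]).as_euler('zyx'),o["contact_force"])
O=np.array([.5483,-.0418]);t=-.1157;ey=np.array([-np.sin(t),np.cos(t)])
P=O-75*ey/1000;print(P);go([P[0],P[1],.109],t)
E
```

```text
t: 6.05
eef_pos: [0.5395, -0.116, 0.18]
tool_rot: [-0.0, 0.999, -0.051, -0.001]
contact_force: [-0.9, -0.3, -0.5]
gripper_width: 0.252
grasp_force: 68.9
[ 0.54000032 -0.11356061  0.18052538] [ 9.81918995e-02 -1.39113346e-03 -3.14045977e+00] [-0.22622129  0.35854117 -1.05692819]
[ 0.53964185 -0.11629857]
shift [0.     0.0028 0.0715] turn [-0.001  0.002  0.018]
```

View pics/p3.png

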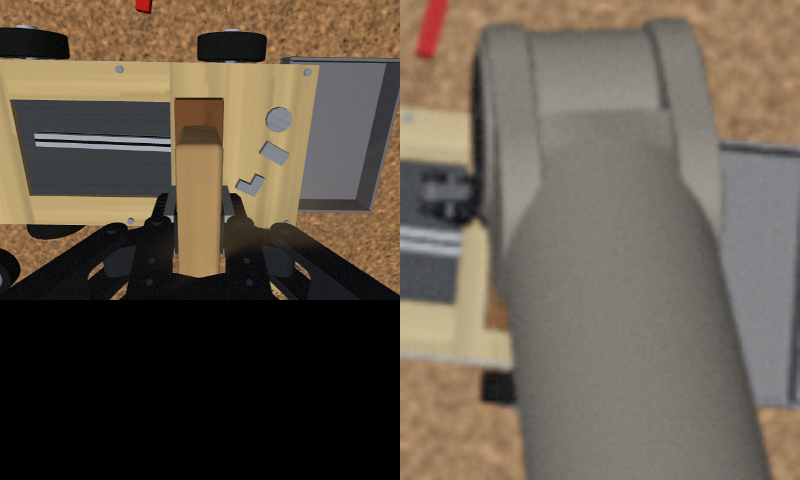

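The wrist half shows the scraper foot behind all three offcuts, at (278,119), (274,152) and (250,185), with the tray beyond. I'll lower it now.

```bash
python3 -m jog '[{"x":0,"y":0.003,"z":0.03,"ax":0,"ay":0,"az":0.018},{"x":0,"y":0.003,"z":0.05,"ax":0,"ay":0,"az":0.018},{"x":0,"y":0.003,"z":0.062,"ax":0,"ay":0,"az":0.018},{"x":0,"y":0.003,"z":0.066,"ax":0,"ay":0,"az":0.018},{"x":0,"y":0.003,"z":0.069,"ax":0,"ay":0,"az":0.018},{"x":0,"y":0.003,"z":0.07,"ax":0,"ay":0,"az":0.018},{"x":0,"y":0.003,"z":0.07,"ax":0,"ay":0,"az":0.018},{"x":0,"y":0.003,"z":0.07,"ax":0,"ay":0,"az":0.018}]'
python3 - <<'E'
from h import *
o=get_obs();print(o["eef_pos"],rot(o["tool_rot"]).as_euler('zyx'),o["contact_force"])
E
```

```text
t: 6.95
eef_pos: [0.5405, -0.1183, 0.112]
tool_rot: [0.0, 0.998, -0.059, 0.001]
contact_force: [0.1, 0.0, -0.1]
gripper_width: 0.251
grasp_force: 68.9
[ 0.54050955 -0.11831331  0.11198938] [1.18222836e-01 1.23366918e-03 3.14135922e+00] [ 0.14274285  0.01359862 -0.10435253]
```

```bash
python3 -m jog '[{"x":0,"y":0,"z":0.001,"ax":0,"ay":0,"az":0},{"x":0,"y":0,"z":0.002,"ax":0,"ay":0,"az":0},{"x":0,"y":0,"z":0.003,"ax":0,"ay":0,"az":0},{"x":0,"y":0,"z":0.003,"ax":0,"ay":0,"az":0},{"x":0,"y":0,"z":0.003,"ax":0,"ay":0,"az":0}]'
```

```text
t: 7.45
eef_pos: [0.54, -0.1183, 0.1082]
tool_rot: [0.0, 0.998, -0.059, -0.0]
contact_force: [-0.2, -0.5, -0.8]
gripper_width: 0.249
grasp_force: 68.9
```

```bash
python3 -m jog '[{"x":0,"y":0.006,"z":0,"ax":0,"ay":0,"az":0},{"x":0,"y":0.014,"z":0,"ax":0,"ay":0,"az":0},{"x":0,"y":0.022,"z":0,"ax":0,"ay":0,"az":0},{"x":0,"y":0.03,"z":0,"ax":0,"ay":0,"az":0},{"x":0,"y":0.037,"z":0,"ax":0,"ay":0,"az":0},{"x":0,"y":0.044,"z":0,"ax":0,"ay":0,"az":0},{"x":0,"y":0.051,"z":0,"ax":0,"ay":0,"az":0},{"x":0,"y":0.058,"z":0,"ax":0,"ay":0,"az":0},{"x":0,"y":0.065,"z":0,"ax":0,"ay":0,"az":0},{"x":0,"y":0.072,"z":0,"ax":0,"ay":0,"az":0}]'
python3 -m jog '[{"x":0,"y":0.007,"z":0,"ax":0,"ay":0,"az":0},{"x":0,"y":0.014,"z":0,"ax":0,"ay":0,"az":0},{"x":0,"y":0.021,"z":0,"ax":0,"ay":0,"az":0},{"x":0,"y":0.028,"z":0,"ax":0,"ay":0,"az":0},{"x":0,"y":0.034,"z":0,"ax":0,"ay":0,"az":0},{"x":0,"y":0.04,"z":0,"ax":0,"ay":0,"az":0},{"x":0,"y":0.046,"z":0,"ax":0,"ay":0,"az":0},{"x":0,"y":0.051,"z":0,"ax":0,"ay":0,"az":0},{"x":0,"y":0.051,"z":0,"ax":0,"ay":0,"az":0},{"x":0,"y":0.051,"z":0,"ax":0,"ay":0,"az":0}]'
python3 -m jog '[{"x":0,"y":0,"z":-0.02,"ax":0,"ay":0,"az":0},{"x":0,"y":0,"z":-0.05,"ax":0,"ay":0,"az":0},{"x":0,"y":-0.03,"z":-0.08,"ax":0,"ay":0,"az":0},{"x":0,"y":-0.08,"z":-0.08,"ax":0,"ay":0,"az":0},{"x":0,"y":-0.1,"z":-0.08,"ax":0,"ay":0,"az":0},{"x":0,"y":-0.1,"z":-0.08,"ax":0,"ay":0,"az":0},{"x":0,"y":-0.1,"z":-0.08,"ax":0,"ay":0,"az":0}]'
python3 - <<'E'
from h import *
w=read_camera("wrist")[:,:,::-1].copy();s=read_camera("side")[:,:,::-1].copy()
c=np.zeros((480,800,3),np.uint8);c[:300,:400]=cv2.resize(w,(400,300));c[:,400:]=cv2.resize(s[170:410,260:460],(400,480));cv2.imwrite("pics/p4.png",c)
go([.508,.375,.18],0)
E
```

```text
t: 8.45
eef_pos: [0.5315, -0.1903, 0.1083]
tool_rot: [-0.0, 0.998, -0.059, -0.0]
contact_force: [0.9, -0.2, -0.8]
gripper_width: 0.252
grasp_force: 68.9
t: 9.45
eef_pos: [0.5255, -0.2403, 0.1083]
tool_rot: [-0.0, 0.998, -0.059, 0.0]
contact_force: [-0.7, -0.6, -0.5]
gripper_width: 0.246
grasp_force: 68.9
t: 10.15
eef_pos: [0.5373, -0.1408, 0.1883]
tool_rot: [0.0, 0.998, -0.058, -0.0]
contact_force: [1.3, -1.0, -1.1]
gripper_width: 0.249
grasp_force: 68.9
shift [-0.0907 -0.5103  0.0078] turn [ 0.001  0.    -0.12 ]
```

View pics/p4.png

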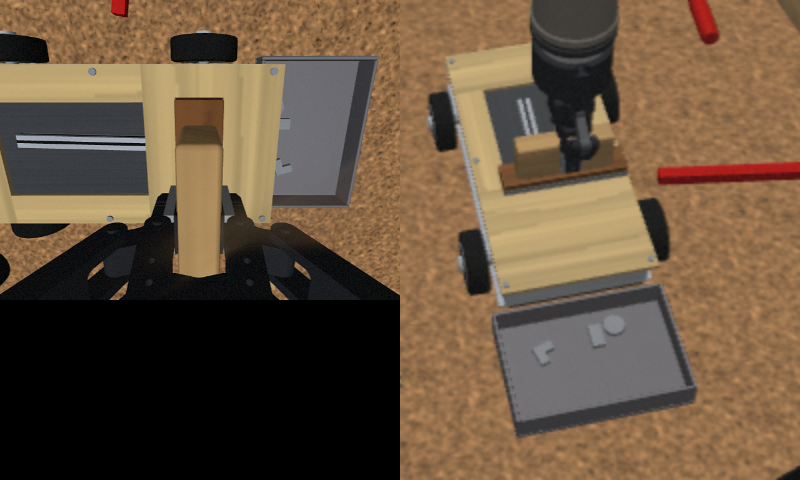

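All three offcuts lie in the tray, at (543,352), (596,335) and (614,325) in the side half, and the deck is clear. Now the scraper goes back to its old bare spot.

```bash
python3 -m jog '[{"x":-0.091,"y":-0.51,"z":0.008,"ax":0,"ay":0,"az":-0.12},{"x":-0.091,"y":-0.51,"z":0.008,"ax":0,"ay":0,"az":-0.12},{"x":-0.091,"y":-0.51,"z":0.008,"ax":0,"ay":0,"az":-0.12},{"x":-0.091,"y":-0.51,"z":0.008,"ax":0,"ay":0,"az":-0.12},{"x":-0.091,"y":-0.51,"z":0.008,"ax":0,"ay":0,"az":-0.12},{"x":-0.091,"y":-0.51,"z":0.008,"ax":0,"ay":0,"az":-0.12},{"x":-0.091,"y":-0.51,"z":0.008,"ax":0,"ay":0,"az":-0.12},{"x":-0.091,"y":-0.51,"z":0.008,"ax":0,"ay":0,"az":-0.12},{"x":-0.091,"y":-0.51,"z":0.008,"ax":0,"ay":0,"az":-0.12},{"x":-0.091,"y":-0.51,"z":0.008,"ax":0,"ay":0,"az":-0.12},{"x":-0.091,"y":-0.51,"z":0.008,"ax":0,"ay":0,"az":-0.12},{"x":-0.091,"y":-0.51,"z":0.008,"ax":0,"ay":0,"az":-0.12}]'
python3 -m jog '[{"x":0,"y":0,"z":0.04,"ax":0,"ay":0,"az":0},{"x":0,"y":0,"z":0.08,"ax":0,"ay":0,"az":0},{"x":0,"y":0,"z":0.11,"ax":0,"ay":0,"az":0},{"x":0,"y":0,"z":0.13,"ax":0,"ay":0,"az":0},{"x":0,"y":0,"z":0.145,"ax":0,"ay":0,"az":0},{"x":0,"y":0,"z":0.148,"ax":0,"ay":0,"az":0},{"x":0,"y":0,"z":0.148,"ax":0,"ay":0,"az":0},{"x":0,"y":0,"z":0.148,"ax":0,"ay":0,"az":0}]'
```

```text
t: 11.45
eef_pos: [0.5063, 0.379, 0.1798]
tool_rot: [-0.001, 1.0, 0.003, -0.0]
contact_force: [-0.0, -1.1, -3.1]
gripper_width: 0.247
grasp_force: 69.0
t: 12.25
eef_pos: [0.5081, 0.3763, 0.0336]
tool_rot: [-0.001, 1.0, 0.001, 0.001]
contact_force: [-1.0, -0.2, -0.6]
gripper_width: 0.25
grasp_force: 69.0
```

```bash
python3 -m jog '[{"x":0,"y":0,"z":0.004,"ax":0,"ay":0,"az":0},{"x":0,"y":0,"z":0.008,"ax":0,"ay":0,"az":0},{"x":0,"y":0,"z":0.01,"ax":0,"ay":0,"az":0},{"x":0,"y":0,"z":0.011,"ax":0,"ay":0,"az":0},{"x":0,"y":0,"z":0.011,"ax":0,"ay":0,"az":0},{"x":0,"y":0,"z":0.011,"ax":0,"ay":0,"az":0}]'
```

```text
t: 12.85
eef_pos: [0.5072, 0.3761, 0.0227]
tool_rot: [0.0, 1.0, 0.001, 0.0]
contact_force: [-3.1, -4.0, 11.2]
gripper_width: 0.245
grasp_force: 70.8
```

```bash
python3 -m jog '[{"x":0,"y":0,"z":0,"ax":0,"ay":0,"az":0},{"x":0,"y":0,"z":0,"ax":0,"ay":0,"az":0},{"x":0,"y":0,"z":0,"ax":0,"ay":0,"az":0},{"x":0,"y":0,"z":0,"ax":0,"ay":0,"az":0}]' 0.7
python3 -m jog '[{"x":0,"y":0,"z":-0.02,"ax":0,"ay":0,"az":0},{"x":0,"y":0,"z":-0.05,"ax":0,"ay":0,"az":0},{"x":0,"y":0,"z":-0.1,"ax":0,"ay":0,"az":0},{"x":0,"y":0,"z":-0.15,"ax":0,"ay":0,"az":0},{"x":0,"y":0,"z":-0.2,"ax":0,"ay":0,"az":0},{"x":0,"y":0,"z":-0.22,"ax":0,"ay":0,"az":0},{"x":0,"y":0,"z":-0.22,"ax":0,"ay":0,"az":0}]'
python3 - <<'E'
from h import *
w=read_camera("wrist")[:,:,::-1].copy();s=read_camera("side")[:,:,::-1].copy()
c=np.zeros((300,800,3),np.uint8);c[:,:400]=cv2.resize(w,(400,300));c[:,400:]=cv2.resize(s[100:220,190:350],(400,300));cv2.imwrite("pics/p5.png",c)
print(get_obs()["q"])
go([.5517,-.07,.25],1.455)
E
```

```text
t: 13.25
eef_pos: [0.5071, 0.3761, 0.0211]
tool_rot: [0.0, 1.0, 0.001, -0.0]
contact_force: [0.3, 0.4, -0.6]
gripper_width: 0.705
grasp_force: 0.0
t: 13.95
eef_pos: [0.5086, 0.3777, 0.2456]
tool_rot: [-0.002, 1.0, 0.001, 0.003]
contact_force: [1.1, -0.1, -0.8]
gripper_width: 0.7
grasp_force: 0.0
[-0.38291837  0.43968667 -0.48017389  1.62945494  0.21985631  1.12655005
 -2.48822443]
shift [ 0.0439  0.4459 -0.0089] turn [ 0.     0.    -1.453]
```

View pics/p5.png

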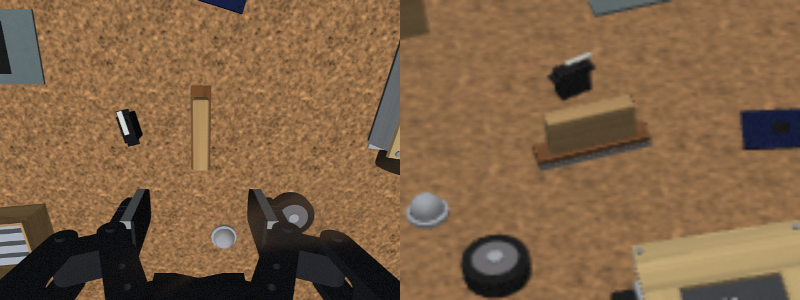

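The scraper stands upright, free of the gripper, at (590,125) in the side half, and the neighbours are undisturbed. Now I'll look at the hatch with the hand turned for the bar.

```bash
python3 -m jog '[{"x":0.044,"y":0.446,"z":-0.01,"ax":0,"ay":0,"az":-1.45},{"x":0.044,"y":0.446,"z":-0.01,"ax":0,"ay":0,"az":-1.45},{"x":0.044,"y":0.446,"z":-0.01,"ax":0,"ay":0,"az":-1.45},{"x":0.044,"y":0.446,"z":-0.01,"ax":0,"ay":0,"az":-1.45},{"x":0.044,"y":0.446,"z":-0.01,"ax":0,"ay":0,"az":-1.45},{"x":0.044,"y":0.446,"z":-0.01,"ax":0,"ay":0,"az":-1.45},{"x":0.044,"y":0.446,"z":-0.01,"ax":0,"ay":0,"az":-1.45},{"x":0.044,"y":0.446,"z":-0.01,"ax":0,"ay":0,"az":-1.45},{"x":0.044,"y":0.446,"z":-0.01,"ax":0,"ay":0,"az":-1.45},{"x":0.044,"y":0.446,"z":-0.01,"ax":0,"ay":0,"az":-1.45},{"x":0.044,"y":0.446,"z":-0.01,"ax":0,"ay":0,"az":-1.45},{"x":0.044,"y":0.446,"z":-0.01,"ax":0,"ay":0,"az":-1.45}]' 0.45
python3 -m jog '[{"x":0,"y":0,"z":0,"ax":0,"ay":0,"az":0},{"x":0,"y":0,"z":0,"ax":0,"ay":0,"az":0}]'
python3 - <<'E'
from h import *
import json
p=camera_params("wrist");w=read_camera("wrist")[:,:,::-1].copy();cv2.imwrite("pics/w6.png",w)
json.dump({k:np.array(v).tolist() for k,v in p.items()},open("w6.json","w"))
o=get_obs();print(o["eef_pos"],rot(o["tool_rot"]).as_euler('zyx'),o["q"].round(2))
print(proj(p,[.5517,-.012,.085]))
E
```

```text
t: 15.25
eef_pos: [0.5507, -0.0711, 0.2491]
tool_rot: [-0.002, 0.749, 0.663, -0.001]
contact_force: [0.0, 0.7, -0.1]
gripper_width: 0.452
grasp_force: 0.0
t: 15.45
eef_pos: [0.5515, -0.0687, 0.2506]
tool_rot: [-0.001, 0.748, 0.664, -0.0]
contact_force: [0.4, -0.1, 0.2]
gripper_width: 0.447
grasp_force: 0.0
[ 0.55167019 -0.06876544  0.25088662] [-1.45292039e+00 -7.04440084e-04 -3.14128817e+00] [ 0.51  0.32 -0.61  1.79  0.21  1.09 -0.29]
[[310.24734978 144.94104596]]
```

View pics/w6.png

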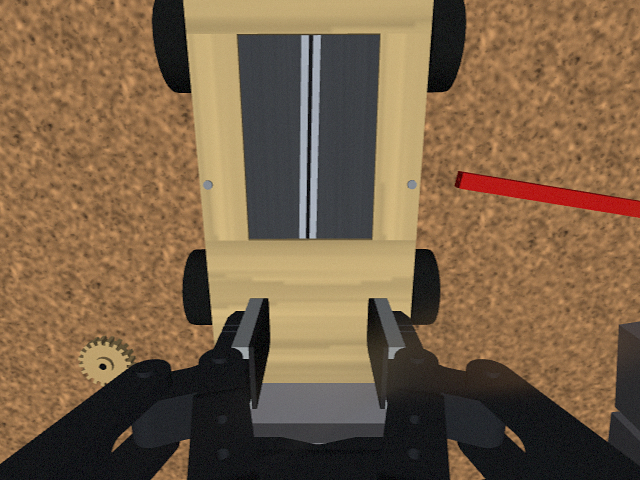

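The hatch corners are at (237,34), (380,34), (372,238) and (249,240). The bar's top runs from columns 301–321 at row 36 to 298–317 at row 238, with both ends under the deck.

```bash
python3 - <<'E'
from h import *
import json
p=json.load(open("w6.json"))
h=ray(p,[(237,34),(380,34),(372.5,239),(249,240)],.085)[:,:2];print("hatch",h.mean(0),cv2.minAreaRect((h*1000).astype(np.float32)))
w=cv2.imread("pics/w6.png");hsv=cv2.cvtColor(w,cv2.COLOR_BGR2HSV)
a=[]
for v in range(45,232,4):
    u=np.where(hsv[v,270:350,2]>140)[0]+270
    if len(u)>5:a.append((np.median([u.min(),u.max()]),v,u.max()-u.min()+1))
a=np.array(a);W=ray(p,a[:,:2],.049)[:,:2]
k=np.polyfit(W[:,1],W[:,0],1);print("bar x=",k,"yaw",-np.arctan(k[0]),"width px",a[[0,-1],2])
c=h.mean(0)
for t in(-.1157,):
    ex=np.array([np.cos(t),np.sin(t)]);ey=np.array([-np.sin(t),np.cos(t)])
    print("bar x in chassis at hatch centre/ends",[(W[i]-c)@ex*1000 for i in(0,len(W)//2,-1)],[(W[i]-c)@ey*1000+30 for i in(0,-1)])
E
```

```text
hatch [ 0.55132535 -0.01152224] ((551.369140625, -11.530387878417969), (150.45509338378906, 99.97103118896484), 83.42892456054688)
bar x= [0.14371087 0.55147694] yaw -0.14273361037317175 width px [20. 17.]
bar x in chassis at hatch centre/ends [np.float64(0.5598778037626194), np.float64(-1.737256362588614), np.float64(-3.9125178340869193)] [np.float64(103.60326968446365), np.float64(-46.17285761233062)]
```

```bash
python3 - <<'E'
from h import *
go([.5548,.023,.038],1.428)
E
```

```text
shift [ 0.0914 -0.0075  0.2129] turn [-0.001 -0.     0.025]
```

```bash
python3 -m jog '[{"x":0.03,"y":-0.0075,"z":0.03,"ax":0,"ay":0,"az":0.025},{"x":0.07,"y":-0.0075,"z":0.06,"ax":0,"ay":0,"az":0.025},{"x":0.0914,"y":-0.0075,"z":0.09,"ax":0,"ay":0,"az":0.025},{"x":0.0914,"y":-0.0075,"z":0.11,"ax":0,"ay":0,"az":0.025},{"x":0.0914,"y":-0.0075,"z":0.12,"ax":0,"ay":0,"az":0.025},{"x":0.0914,"y":-0.0075,"z":0.12,"ax":0,"ay":0,"az":0.025},{"x":0.0914,"y":-0.0075,"z":0.12,"ax":0,"ay":0,"az":0.025}]'
python3 - <<'E'
from h import *
go([.5548,.023,.038],1.428)
E
```

```text
t: 16.2
eef_pos: [0.5559, 0.0214, 0.1321]
tool_rot: [0.0, 0.756, 0.654, 0.0]
contact_force: [-0.4, -0.7, -0.1]
gripper_width: 0.449
grasp_force: 0.0
shift [ 0.0014 -0.0014  0.0941] turn [ 0.001  0.    -0.002]
```

```bash
python3 -m jog '[{"x":0.001,"y":-0.001,"z":0.025,"ax":0,"ay":0,"az":0},{"x":0.001,"y":-0.001,"z":0.05,"ax":0,"ay":0,"az":0},{"x":0.001,"y":-0.001,"z":0.07,"ax":0,"ay":0,"az":0},{"x":0.001,"y":-0.001,"z":0.083,"ax":0,"ay":0,"az":0},{"x":0.001,"y":-0.001,"z":0.09,"ax":0,"ay":0,"az":0},{"x":0.001,"y":-0.001,"z":0.092,"ax":0,"ay":0,"az":0},{"x":0.001,"y":-0.001,"z":0.092,"ax":0,"ay":0,"az":0}]'
python3 -m jog '[{"x":0,"y":0,"z":0,"ax":0,"ay":0,"az":0},{"x":0,"y":0,"z":0,"ax":0,"ay":0,"az":0},{"x":0,"y":0,"z":0,"ax":0,"ay":0,"az":0},{"x":0,"y":0,"z":0,"ax":0,"ay":0,"az":0},{"x":0,"y":0,"z":0,"ax":0,"ay":0,"az":0}]' 0 100
```

```text
t: 16.9
eef_pos: [0.5551, 0.0229, 0.0399]
tool_rot: [0.0, 0.756, 0.654, 0.0]
contact_force: [-0.7, 0.8, 0.4]
gripper_width: 0.449
grasp_force: 0.0
t: 17.4
eef_pos: [0.5552, 0.023, 0.0405]
tool_rot: [0.001, 0.756, 0.654, 0.001]
contact_force: [-2.1, 0.8, 5.5]
gripper_width: 0.137
grasp_force: 98.3
```

```bash
python3 -m jog '[{"x":0,"y":0,"z":-0.002,"ax":0,"ay":0,"az":0},{"x":-0.006,"y":0,"z":-0.003,"ax":0,"ay":0,"az":0},{"x":-0.014,"y":0,"z":-0.003,"ax":0,"ay":0,"az":0},{"x":-0.022,"y":0,"z":-0.003,"ax":0,"ay":0,"az":0},{"x":-0.03,"y":0,"z":-0.003,"ax":0,"ay":0,"az":0},{"x":-0.036,"y":0,"z":-0.003,"ax":0,"ay":0,"az":0},{"x":-0.04,"y":0,"z":-0.003,"ax":0,"ay":0,"az":0},{"x":-0.04,"y":0,"z":-0.003,"ax":0,"ay":0,"az":0}]'
python3 - <<'E'
from h import *
import json
p=camera_params("wrist");w=read_camera("wrist")[:,:,::-1].copy();cv2.imwrite("pics/w7.png",w)
json.dump({k:np.array(v).tolist() for k,v in p.items()},open("w7.json","w"))
o=get_obs();print(o["eef_pos"],o["contact_force"],o["gripper_width"])
E
```

```text
t: 18.2
eef_pos: [0.5486, -0.0176, 0.0422]
tool_rot: [0.0, 0.757, 0.654, -0.0]
contact_force: [-0.2, -0.0, -0.3]
gripper_width: 0.134
grasp_force: 98.0
[ 0.54869891 -0.01689199  0.04229107] [-0.08896633  0.50991595 -0.59788421] 0.1369490294491211
```

View pics/w7.png

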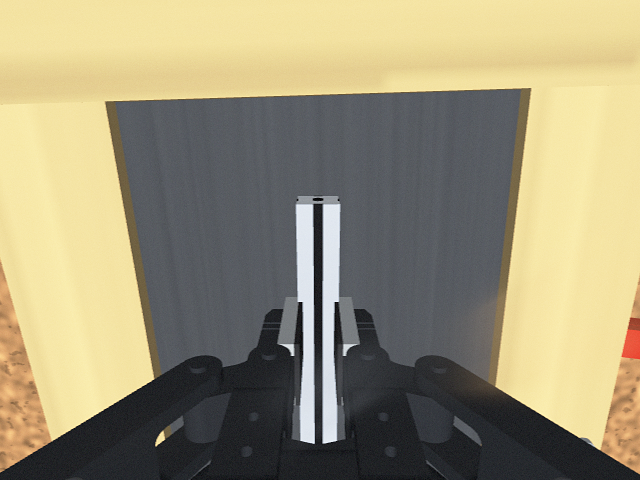

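The bar is gripped straight in the pads, and its +y end, at (318,200), now lies inside the hatch. I'll work out the end position and plan the tilt in the chassis's y–z plane.

```bash
cat > plan.py <<'E'
import numpy as np
def chk(gy,gz,th,g,dz):
    """TCP at chassis (gy,gz) m, tilt th; +end is g ahead of TCP along bar, bar underside dz ahead of TCP. prints bar clearances mm"""
    c,s=np.cos(th),np.sin(th);P=np.array([gy,gz]);u=np.array([c,s]);n=np.array([-s,c])
    und=P-n*dz;L=.22
    A=und+u*(g-L);A2=A+n*.015;E=und+u*g;E2=E+n*.015
    # signed perpendicular distances
    up=np.array([-.045,.080]);lo=np.array([.105,.085])
    top=(up-und)@n-.015          # -y edge above top face
    bot=-( (lo-und)@n)           # underside above +y edge (only if E past it)
    print(f"th {np.degrees(th):5.1f} lowend y {A[0]*1e3:.0f} z {A[1]*1e3:.0f} ceil {80-A2[1]*1e3:.0f} | top-gap {top*1e3:.0f} | end y {E[0]*1e3:.0f} z {E[1]*1e3:.0f} botgap {bot*1e3:.0f}")
E
python3 - <<'E'
from h import *
from plan import chk
import json
p=json.load(open("w7.json"));H=np.array([.5515,-.0118]);t=-.1157
ex=np.array([np.cos(t),np.sin(t)]);ey=np.array([-np.sin(t),np.cos(t)])
E=ray(p,[(318,204)],.051)[0,:2];T=get_obs()["eef_pos"]
f=lambda X:np.array([(X-H)@ex*1000,(X-H)@ey*1000+30])
print("end",f(E),"tcp",f(T[:2]),"dist",np.linalg.norm(E-T[:2]))
g=np.linalg.norm(E-T[:2]);gy=f(T[:2])[1]/1000
dz=T[2]-.036
b=gy
for dy,dZ,th in[(0,0,0),(0,.02,8),(0,.035,14),(0,.05,19),(.01,.065,21),(.03,.08,23),(.06,.095,25),(.09,.11,27),(.12,.13,28),(.15,.16,28),(.17,.2,28)]:
    chk(b+dy,T[2]+dZ,np.radians(th),g,dz)
E
```

```text
end [-1.15216288 71.94986802] tcp [-2.19453731 24.61869438] dist 0.04734265035645039
th   0.0 lowend y -148 z 36 ceil 29 | top-gap 29 | end y 72 z 36 botgap -49
th   8.0 lowend y -145 z 32 ceil 33 | top-gap 19 | end y 72 z 63 botgap -18
th  14.0 lowend y -141 z 29 ceil 36 | top-gap 11 | end y 72 z 83 botgap 6
th  19.0 lowend y -137 z 30 ceil 36 | top-gap 2 | end y 71 z 102 botgap 27
th  21.0 lowend y -124 z 40 ceil 26 | top-gap -6 | end y 81 z 118 botgap 40
th  23.0 lowend y -102 z 49 ceil 17 | top-gap -9 | end y 101 z 135 botgap 48
th  25.0 lowend y -69 z 59 ceil 8 | top-gap -6 | end y 130 z 152 botgap 50
th  27.0 lowend y -36 z 68 ceil -2 | top-gap -1 | end y 160 z 168 botgap 49
th  28.0 lowend y -5 z 86 ceil -19 | top-gap -1 | end y 189 z 189 botgap 52
th  28.0 lowend y 25 z 116 ceil -49 | top-gap -14 | end y 219 z 219 botgap 65
th  28.0 lowend y 45 z 156 ceil -89 | top-gap -40 | end y 239 z 259 botgap 91
```

```bash
cat >> plan.py <<'E'
def fromA(a,az,th,g,dz):
    th=np.radians(th);c,s=np.cos(th),np.sin(th)
    P=np.array([a,az])+np.array([c,s])*(.22-g)+np.array([-s,c])*dz
    return P,th
E
python3 - <<'E'
from plan import *
g,dz=.0473,.0063;P0=np.array([.0246,.0423])
for a,az,th in[(-.148,.036,0),(-.135,.038,4),(-.13,.04,8),(-.125,.04,12),(-.12,.04,16),(-.105,.04,18),(-.09,.041,21),(-.075,.043,24),(-.05,.054,24),(-.02,.067,24),(.01,.08,24),(.03,.1,20),(.03,.15,10),(.03,.22,0)]:
    P,t=fromA(a,az,th,g,dz);d=(P-P0)*1000;print("x %.0f z %.0f"%(d[0],-d[1]),end=" ay %.3f "%t);chk(P[0],P[1],t,g,dz)
E
```

```text
x 0 z -0 ay 0.000 th   0.0 lowend y -148 z 36 ceil 29 | top-gap 29 | end y 72 z 36 botgap -49
x 12 z -14 ay 0.070 th   4.0 lowend y -135 z 38 ceil 27 | top-gap 21 | end y 84 z 53 botgap -30
x 16 z -28 ay 0.140 th   8.0 lowend y -130 z 40 ceil 25 | top-gap 13 | end y 88 z 71 botgap -12
x 18 z -40 ay 0.209 th  12.0 lowend y -125 z 40 ceil 25 | top-gap 7 | end y 90 z 86 botgap 4
x 20 z -51 ay 0.279 th  16.0 lowend y -120 z 40 ceil 26 | top-gap 3 | end y 91 z 101 botgap 19
x 33 z -57 ay 0.314 th  18.0 lowend y -105 z 40 ceil 26 | top-gap 5 | end y 104 z 108 botgap 22
x 44 z -66 ay 0.367 th  21.0 lowend y -90 z 41 ceil 25 | top-gap 5 | end y 115 z 120 botgap 29
x 56 z -77 ay 0.419 th  24.0 lowend y -75 z 43 ceil 23 | top-gap 7 | end y 126 z 132 botgap 35
x 81 z -88 ay 0.419 th  24.0 lowend y -50 z 54 ceil 12 | top-gap 7 | end y 151 z 143 botgap 35
x 111 z -101 ay 0.419 th  24.0 lowend y -20 z 67 ceil -1 | top-gap 7 | end y 181 z 156 botgap 34
x 141 z -114 ay 0.419 th  24.0 lowend y 10 z 80 ceil -14 | top-gap 7 | end y 211 z 169 botgap 34
x 166 z -123 ay 0.349 th  20.0 lowend y 30 z 100 ceil -34 | top-gap -8 | end y 237 z 175 botgap 40
x 174 z -144 ay 0.175 th  10.0 lowend y 30 z 150 ceil -85 | top-gap -71 | end y 247 z 188 botgap 77
x 178 z -184 ay 0.000 th   0.0 lowend y 30 z 220 ceil -155 | top-gap -155 | end y 250 z 220 botgap 135
```

```bash
python3 - <<'E'
from plan import *
g,dz=.0473,.0063;P0=np.array([.0246,.0423])
for a,az,th in[(-.14,.037,2),(-.133,.038,4),(-.13,.039,7),(-.126,.039,10),(-.122,.039,13),(-.113,.039,14.5),(-.10,.039,16),(-.085,.039,18),(-.07,.041,20)]:
    P,t=fromA(a,az,th,g,dz);d=(P-P0)*1000;print("x %.0f z %.0f"%(d[0],-d[1]),end=" ay %.3f "%t);chk(P[0],P[1],t,g,dz)
E
```

```text
x 8 z -7 ay 0.035 th   2.0 lowend y -140 z 37 ceil 28 | top-gap 25 | end y 80 z 45 botgap -39
x 14 z -14 ay 0.070 th   4.0 lowend y -133 z 38 ceil 27 | top-gap 21 | end y 86 z 53 botgap -30
x 16 z -24 ay 0.122 th   7.0 lowend y -130 z 39 ceil 26 | top-gap 15 | end y 88 z 66 botgap -17
x 18 z -33 ay 0.175 th  10.0 lowend y -126 z 39 ceil 26 | top-gap 11 | end y 91 z 77 botgap -5
x 20 z -42 ay 0.227 th  13.0 lowend y -122 z 39 ceil 26 | top-gap 8 | end y 92 z 88 botgap 6
x 28 z -46 ay 0.253 th  14.5 lowend y -113 z 39 ceil 26 | top-gap 8 | end y 100 z 94 botgap 10
x 40 z -50 ay 0.279 th  16.0 lowend y -100 z 39 ceil 27 | top-gap 9 | end y 111 z 100 botgap 12
x 53 z -56 ay 0.314 th  18.0 lowend y -85 z 39 ceil 27 | top-gap 12 | end y 124 z 107 botgap 15
x 66 z -64 ay 0.349 th  20.0 lowend y -70 z 41 ceil 25 | top-gap 13 | end y 137 z 116 botgap 19
```

```bash
python3 -m jog '[{"x":0.008,"y":0,"z":-0.007,"ax":0,"ay":0.035,"az":0},{"x":0.014,"y":0,"z":-0.014,"ax":0,"ay":0.07,"az":0},{"x":0.015,"y":0,"z":-0.019,"ax":0,"ay":0.096,"az":0},{"x":0.016,"y":0,"z":-0.024,"ax":0,"ay":0.122,"az":0},{"x":0.017,"y":0,"z":-0.029,"ax":0,"ay":0.15,"az":0},{"x":0.018,"y":0,"z":-0.033,"ax":0,"ay":0.175,"az":0},{"x":0.019,"y":0,"z":-0.038,"ax":0,"ay":0.2,"az":0},{"x":0.02,"y":0,"z":-0.042,"ax":0,"ay":0.227,"az":0},{"x":0.02,"y":0,"z":-0.042,"ax":0,"ay":0.227,"az":0},{"x":0.02,"y":0,"z":-0.042,"ax":0,"ay":0.227,"az":0}]'
python3 - <<'E'
from h import *
from plan import chk,fromA
g,dz=.0473,.0063
H=np.array([.5515,-.0118]);t=-.1157;ey=np.array([-np.sin(t),np.cos(t)])
o=get_obs();T=rot(o["tool_rot"]);X=T.as_matrix()[:,0];th=np.arcsin(X[2]);gy=(o["eef_pos"][:2]-H)@ey+.03
print(o["eef_pos"],o["contact_force"],o["torque"],th,gy);chk(gy,o["eef_pos"][2],th,g,dz)
P0=np.array([gy,o["eef_pos"][2]])
for a,az,d in[(-.113,.039,14.5),(-.10,.039,16),(-.085,.039,18),(-.07,.041,20),(-.055,.046,21),(-.04,.052,22),(-.025,.058,22),(-.01,.064,22),(.005,.07,22),(.02,.076,22),(.035,.085,22),(.05,.1,22)]:
    P,tt=fromA(a,az,d,g,dz);D=P-P0;c,s=np.cos(th),np.sin(th)
    print("x %.3f z %.3f ay %.3f"%(D[0]*c+D[1]*s,D[0]*s-D[1]*c,tt-th),end=" ");chk(P[0],P[1],tt,g,dz)
p=camera_params("side");w=read_camera("side")[:,:,::-1];cv2.imwrite("pics/p8.png",cv2.resize(w[170:330,240:420],None,fx=3.6,fy=3.6))
E
```

```text
t: 19.25
eef_pos: [0.5515, 0.003, 0.0843]
tool_rot: [-0.074, 0.751, 0.65, 0.086]
contact_force: [0.2, 0.2, -0.2]
gripper_width: 0.138
grasp_force: 98.0
[0.55154195 0.00302965 0.08426151] [ 0.15779802  0.21634167 -0.20831942] [-0.23917662  0.03736396  0.01189989] 0.22691476863758178 0.04473534961891278
th  13.0 lowend y -122 z 39 ceil 26 | top-gap 7 | end y 92 z 89 botgap 7
x 0.009 z -0.002 ay 0.026 th  14.5 lowend y -113 z 39 ceil 26 | top-gap 8 | end y 100 z 94 botgap 10
x 0.021 z -0.004 ay 0.052 th  16.0 lowend y -100 z 39 ceil 27 | top-gap 9 | end y 111 z 100 botgap 12
x 0.035 z -0.006 ay 0.087 th  18.0 lowend y -85 z 39 ceil 27 | top-gap 12 | end y 124 z 107 botgap 15
x 0.049 z -0.011 ay 0.122 th  20.0 lowend y -70 z 41 ceil 25 | top-gap 13 | end y 137 z 116 botgap 19
x 0.064 z -0.015 ay 0.140 th  21.0 lowend y -55 z 46 ceil 20 | top-gap 13 | end y 150 z 125 botgap 21
x 0.080 z -0.021 ay 0.157 th  22.0 lowend y -40 z 52 ceil 14 | top-gap 13 | end y 164 z 134 botgap 24
x 0.096 z -0.023 ay 0.157 th  22.0 lowend y -25 z 58 ceil 8 | top-gap 13 | end y 179 z 140 botgap 24
x 0.112 z -0.026 ay 0.157 th  22.0 lowend y -10 z 64 ceil 2 | top-gap 13 | end y 194 z 146 botgap 24
x 0.128 z -0.028 ay 0.157 th  22.0 lowend y 5 z 70 ceil -4 | top-gap 13 | end y 209 z 152 botgap 24
x 0.144 z -0.031 ay 0.157 th  22.0 lowend y 20 z 76 ceil -10 | top-gap 13 | end y 224 z 158 botgap 23
x 0.160 z -0.036 ay 0.157 th  22.0 lowend y 35 z 85 ceil -19 | top-gap 10 | end y 239 z 167 botgap 26
x 0.178 z -0.047 ay 0.157 th  22.0 lowend y 50 z 100 ceil -34 | top-gap 2 | end y 254 z 182 botgap 35
```

View pics/p8.png

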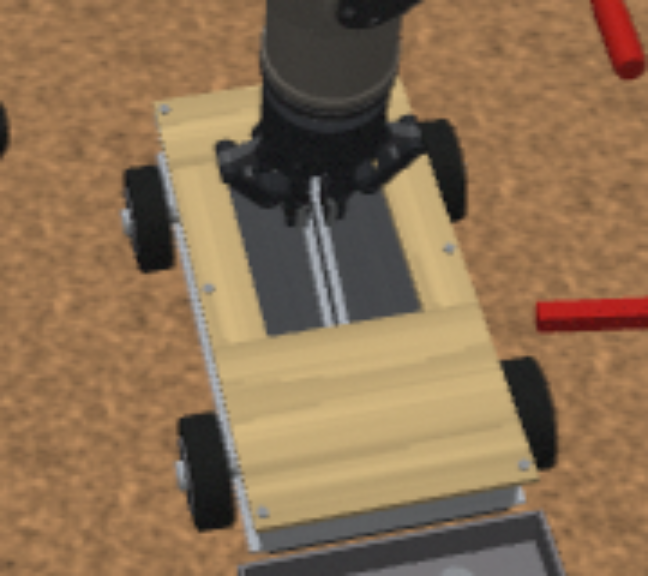

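The bar is tilted in the fingers at (315,200), still free inside the hatch, with no contact force. I'll ease it out.

```bash
python3 -m jog '[{"x":0.009,"y":0,"z":-0.002,"ax":0,"ay":0.026,"az":0},{"x":0.021,"y":0,"z":-0.004,"ax":0,"ay":0.052,"az":0},{"x":0.035,"y":0,"z":-0.006,"ax":0,"ay":0.087,"az":0},{"x":0.049,"y":0,"z":-0.011,"ax":0,"ay":0.122,"az":0},{"x":0.064,"y":0,"z":-0.015,"ax":0,"ay":0.14,"az":0},{"x":0.064,"y":0,"z":-0.015,"ax":0,"ay":0.14,"az":0}]'
python3 -m jog '[{"x":0.016,"y":0,"z":-0.004,"ax":0,"ay":0.017,"az":0},{"x":0.032,"y":0,"z":-0.004,"ax":0,"ay":0.017,"az":0},{"x":0.048,"y":0,"z":-0.004,"ax":0,"ay":0.017,"az":0},{"x":0.064,"y":0,"z":-0.004,"ax":0,"ay":0.017,"az":0},{"x":0.08,"y":0,"z":-0.004,"ax":0,"ay":0.017,"az":0},{"x":0.095,"y":0,"z":-0.006,"ax":0,"ay":0.017,"az":0},{"x":0.095,"y":0,"z":-0.006,"ax":0,"ay":0.017,"az":0}]'
python3 - <<'E'
from h import *
from plan import chk
H=np.array([.5515,-.0118]);t=-.1157;ey=np.array([-np.sin(t),np.cos(t)])
o=get_obs();X=rot(o["tool_rot"]).as_matrix()[:,0];th=np.arcsin(X[2]);gy=(o["eef_pos"][:2]-H)@ey+.03
print(o["eef_pos"],o["contact_force"],th,gy);chk(gy,o["eef_pos"][2],th,.0473,.0063)
go([.5515,.10,.35],1.428)
E
```

```text
t: 19.9
eef_pos: [0.5607, 0.0637, 0.1147]
tool_rot: [-0.12, 0.743, 0.644, 0.139]
contact_force: [0.4, 0.6, -0.4]
gripper_width: 0.138
grasp_force: 98.0
t: 20.6
eef_pos: [0.5728, 0.1505, 0.1548]
tool_rot: [-0.125, 0.741, 0.644, 0.145]
contact_force: [-0.0, 0.8, -0.3]
gripper_width: 0.133
grasp_force: 98.0
[0.57283611 0.15051562 0.15475807] [-0.00625999  0.83987253 -0.31259976] 0.3855347423235068 0.19369349757353488
th  22.1 lowend y 36 z 84 ceil -18 | top-gap 12 | end y 240 z 167 botgap 25
shift [ 0.0243 -0.0136 -0.2009] turn [ 0.002 -0.386  0.003]
```

```bash
python3 -m jog '[{"x":0.011,"y":0,"z":-0.028,"ax":0,"ay":0,"az":0},{"x":0.022,"y":0,"z":-0.056,"ax":0,"ay":0,"az":0},{"x":0.033,"y":0,"z":-0.084,"ax":0,"ay":0,"az":0},{"x":0.044,"y":0,"z":-0.112,"ax":0,"ay":0,"az":0},{"x":0.055,"y":0,"z":-0.14,"ax":0,"ay":0,"az":0},{"x":0.06,"y":0,"z":-0.15,"ax":0,"ay":0,"az":0},{"x":0.06,"y":0,"z":-0.15,"ax":0,"ay":0,"az":0}]'
python3 - <<'E'
from h import *
go([.560,.06,.31],1.428)
E
```

```text
t: 21.3
eef_pos: [0.5731, 0.1465, 0.3157]
tool_rot: [-0.124, 0.742, 0.642, 0.145]
contact_force: [0.2, 0.6, -1.1]
gripper_width: 0.136
grasp_force: 98.1
shift [-0.0832 -0.0006 -0.0275] turn [ 0.003 -0.384 -0.001]
```

```bash
python3 -m jog '[{"x":-0.014,"y":0,"z":-0.005,"ax":0,"ay":-0.065,"az":0},{"x":-0.028,"y":0,"z":-0.01,"ax":0,"ay":-0.13,"az":0},{"x":-0.042,"y":0,"z":-0.014,"ax":0,"ay":-0.195,"az":0},{"x":-0.056,"y":0,"z":-0.018,"ax":0,"ay":-0.26,"az":0},{"x":-0.07,"y":0,"z":-0.023,"ax":0,"ay":-0.325,"az":0},{"x":-0.083,"y":0,"z":-0.027,"ax":0,"ay":-0.384,"az":0},{"x":-0.083,"y":0,"z":-0.027,"ax":0,"ay":-0.384,"az":0},{"x":-0.083,"y":0,"z":-0.027,"ax":0,"ay":-0.384,"az":0},{"x":-0.083,"y":0,"z":-0.027,"ax":0,"ay":-0.384,"az":0},{"x":-0.083,"y":0,"z":-0.027,"ax":0,"ay":-0.384,"az":0}]'
python3 - <<'E'
from h import *
s=read_camera("side")[:,:,::-1];w=read_camera("wrist")[:,:,::-1]
c=np.zeros((400,800,3),np.uint8);c[:,:400]=cv2.resize(s[100:420,160:480],(400,400));c[:300,400:]=cv2.resize(w,(400,300));cv2.imwrite("pics/p9.png",c)
E
```

```text
t: 22.3
eef_pos: [0.5598, 0.0603, 0.3081]
tool_rot: [-0.0, 0.756, 0.654, 0.0]
contact_force: [-0.0, 0.0, -0.8]
gripper_width: 0.138
grasp_force: 98.1
```

View pics/p9.png

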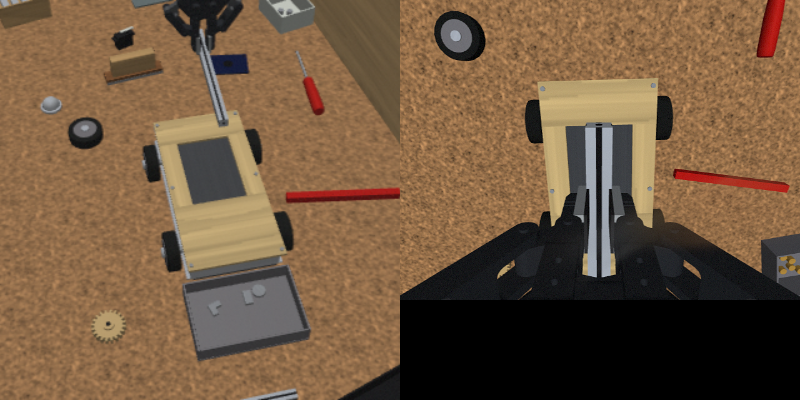

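The bar is held level at about z 0.30, over the chassis and some 0.2 m above the deck. The hatch is empty, the three offcuts are in the tray at (215,308), (248,297) and (259,290), and the scraper stands at (133,65). I'm handing in.

```bash
python3 -c "
from station import *
print(get_obs()['joint_vel'].round(3));print(hand_in())"
```

```text
[-0.002 -0.002  0.    -0.001  0.001  0.003 -0.001]
the job is handed in; nothing more can be done
None
```

I handed the job in at about 22 s: the three offcuts are in the tray, the scraper stands upright on the table, and the bar is out of the hatch, held steady about 0.2 m above the deck; no verdict was returned.

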